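# Flip up the short-length stop and push the exhaust pipe on to the end plate

## Task

The next cut is a longer one. With the fingertips, push the yellow counterweighted stop arm up past its balance point, without flinging it, so that it stays raised against its back stop; then push the exhaust pipe along its trough until its front end butts against the red end plate. Keep the pipe lying in the trough all the time, and leave the tools, the clamp and the spray can around the bench where they are.

Things in the scene. Friction and masses are not known exactly. Their poses are not given: they have to be found in the camera images.
- bench: fixed length-stop bench for pipes: grey base plate 230 x 560 x 10 mm (x -65 to +165 mm), V-trough along y, red end plate at the +y end, square rail with a yellow rule at x = +120 mm, its top 70 mm above the table. Origin on the table under the trough's middle line; z up, y along the trough to the end plate, x from trough to rail, roughly away from the robot
- trough_start (a point): open end of the V-trough, on the line of the pipe's axis, 86 mm above the table; the trough is straight and runs 515 mm in +y of the bench from here. Flanks at 45 degrees, upper edges 35 mm either side of the middle and 85 mm above the table, so fingertips can dip in behind the pipe at the height of its axis
- end_face (a point): the point on the red end plate's inner face (90 mm wide, top 115 mm above the table) that the middle of the pipe's front end must meet; axes as the bench's (y points into the plate)
- flip_stop: carriage clamped on the rail, fixed, carrying the hinge of the stop arm between two dark steel cheeks (40 mm wide over both, top 165 mm above the table). Origin on the table under the hinge; axes as the bench's (x from trough to rail, z up)
- stop_hinge (a point): hinge centre of the stop arm, 150 mm above the table; the hinge axis is the bench's y axis
- stop_arm (a joint): angle of the yellow stop arm, rad: 0 = lowered, level, reaching over the trough to the robot's side (-x of bench) and barring the pipe; grows as the free end swings up and back over the hinge; 1.75 = raised, on its back stop. It falls shut below its balance point at about 0.84 and falls open beyond it, taking 1 to 3 s as the hinge is damped. About 1.15 kg; the bar lifts with about 2 N
- stop_bar (a point): middle of the black round cross-bar at the arm's upturned free end, 12 mm thick, 100 mm long along the bench's y. When lowered it is 184 mm from the hinge towards the robot and 45 mm above it (195 mm above the table), beyond the trough's edge; push it from beneath or from the robot's side, there is free space under it. The yellow flat bar from it to the hinge is 22 mm wide, 8 mm thick
- stop_pad (a point): middle of the steel pad that bars the pipe, 56 mm wide, 10 mm thick along y, 120 mm from the hinge along the arm; it hangs down to 80 mm below the yellow bar
- counterweight (a point): middle of the counterweight, a dark steel drum 50 mm in diameter and 42 mm long, on the arm's tail; 70 mm above and 30 mm behind (+x of) the hinge when the arm is lowered
- pipe: loose exhaust pipe, bare metal, 51 mm in diameter, 300 mm long, 0.5 kg (varies), lying in the V-trough. Origin on its axis at mid length, own y along it towards its front end. Sliding it takes about 3 to 6 N
- pipe_front (a point): centre of the pipe's front end, the one towards the stop and the end plate
- pipe_back (a point): centre of the pipe's back end, the one to push on
- spray_can: bystander: upright spray can with a green label, 66 mm in diameter, 190 mm tall; origin at its underside
- screwdriver: bystander: screwdriver with a red handle, 240 mm long, lying on the table; origin under its middle
- hammer: bystander: hammer lying on the table between robot and bench
- pipe_clamp: bystander: steel U-bolt exhaust clamp standing on its 75 x 22 mm saddle, 77 mm tall; origin at its underside

How it is judged:
By the outcome, as a careful person would: the job done as asked, in the order asked, and still so for the second after the job is handed in, with the robot touching nothing.
It also fails if it takes over 64 s, if anything falls off the work surface, if the arm or the gripper's body presses on something with over 40 N, if the wrist force passes 120 N, or if a joint passes its speed limit or range.

## Robot

A 6-joint arm with a two-finger parallel gripper is mounted at the origin on the work surface. World frame = base frame: x ahead of the robot, y to its left, z up, the work surface at z = 0. Lengths are in m, angles in degrees, forces in N, time in s.
With the tool pointing down it reaches from about 0.35 to 0.875 m from the base axis. Payload 4.2 kg.
Tool frame: the origin (TCP) lies at the very end of the fingers, on their centre line; the grasp point (between the pads) lies 19 mm behind it; z points along the fingers, x is the direction in which the jaws open and shut, and the axes are right-handed (so a half turn about z gives the same grasp; the last joint's range is limited). The gripper opens to 87 mm and grips with 3 to 60 N. Pads are 19 mm wide; open, the fingers measure 117 mm over their backs; the gripper's body (75 mm by 190 mm) begins 51 mm behind the grasp point.
Start: joints at [82.311, 22.042, 0.453, 0, -68.411, -14.817], TCP at [0.239, 0.577, 0.223] pointing down, gripper open.
Joint ranges: [-179.83, 179.83], [-69.29, 118.12], [-61.27, 80.66], [-181.25, 117.63], [-171.15, -9.14], [-177.46, 177.46]. Speed limits (degrees/s): [159.86, 159.86, 180, 180, 180, 180].

## Interface

Orientations are given as a 3x3 rotation matrix whose columns are the frame's x, y, z axes.
In Python, from station import r gives the robot as it stands.
- The arm moves only by the shell command python3 -m jog 'ROWS' [OPENING]. ROWS is JSON, a list of rows, each a list of 2 entries, a list of its own where there are three numbers: the shift along the tool's x, y, z in m, then the turn, a rotation vector about the tool's x, y, z in units of 5 degrees (1.0 is 5 degrees). A call has exactly 10 rows; each row is the pose to reach, as a shift and turn from the pose commanded when the call began, along the tool's axes at that moment; what a row does not reach only later rows make up. A row lasts 1/12 s, in which the tool goes at most 41.7 mm and 7.16 degrees, less where a joint would pass 70% of its speed; a pose out of reach is approached as far as the arm can. A call with a gripper value outside its range is refused whole. OPENING is the finger opening in m, from 0 to 0.087, set as the call begins (- or left out, the last holds). The fingers move at their own pace and stop on an object; the grip force is fixed at half the most. Time passes only in rows, so rows that repeat a pose let the fingers close, or fill a call up. It gives the time, the measured TCP pose, the force and the opening at its end, in the units of the state.
- r.sense(): the state, without advancing time (a new reading comes with each control period).
- r.capture(name): name is "scene" or "top"; returns (picture, depth): 384x512x3 uint8, blue, green, red; 384x512 float32, m along the optical axis (not along the pixel's ray), 0 where there is no reading.
- r.calibration(name): a dict with "fx", "fy", "cx", "cy" (pixels), "R" (3x3) and "t" (3): a world point X has camera coordinates R X + t. Camera axes: x right, y down, z forward; pixel columns grow to the right and rows downward; lengths in m; the calibration is good to about 2 mm. A picture is of the moment at which its call begins. calibration takes no time and is no camera call.
- r.finish_job(): hands the job in, once; it reports no verdict.
Trained networks look in the newest picture that a camera, given by its name, has taken for a name from the list of things; names that differ only in an ending like _2 or _b are one class to them, and where a whole thing is asked for, a point or a joint stands for the part that bears it (a point fixed in the world has none). Each returns a list of dicts, best first, with "confidence" (0 to 1); they miss things now and then, are a little off and sometimes report something else, mostly with a low value. They report only what shows in the picture. A call takes as long as a camera call.
- r.cut_out(query, camera): "region" (384x512 bool, what is visible of it) and "uv" ([column, row] in pixels, amid what is visible of it).
The state is a dict: "time_s": time; "joints": joint angles; "joint_velocities": joint speeds; "effort": joint torques, N m; "tcp_pos": TCP position; "ee_rot": TCP orientation; "wrist_force": force on the tool from outside, world axes, zero at the start; "moment": the same for the moment, N m; "gripper_width": opening from 0.0 (shut) to 1.0 (fully open).
Only numpy, scipy, OpenCV 4.12 (cv2) and the standard library are available. Lean on these libraries where they do the work, as an engineer would, in place of code of your own. Each camera call takes 0.05 s, during which the arm holds its last target.

## Working session

There is one attempt and no reset: what is moved stays moved. The work goes in short steps, Python scripts to look and compute and a shell command to move; the robot and the scene stay as the last step left them, time stands still between calls to the robot, and variables do not carry over. Pictures are saved under pics/ and viewed, and the job is handed in when it is done.

```bash
mkdir -p pics; ls; cat > h.py <<'E'
import numpy as np, cv2
from station import r
def snap(n,f):
    im,d=r.capture(n); cv2.imwrite('pics/'+f,cv2.resize(im,(800,600),interpolation=cv2.INTER_CUBIC)); np.save('/tmp/'+n+'_d.npy',d); np.save('/tmp/'+n+'_i.npy',im); return im,d
def pts(n,d,reg):
    c=r.calibration(n); v,u=np.nonzero(reg&(d>0)); z=d[v,u]
    P=np.stack([(u-c['cx'])/c['fx']*z,(v-c['cy'])/c['fy']*z,z],1)
    return (P-np.array(c['t']))@np.array(c['R'])
def proj(n,X):
    c=r.calibration(n); p=np.array(c['R'])@np.array(X)+np.array(c['t']); return p[0]/p[2]*c['fx']+c['cx'],p[1]/p[2]*c['fy']+c['cy']
E
python3 - <<'E'
from h import *
print(r.sense())
for n in('scene','top'):
    im,d=snap(n,n+'0.png')
    for q in('bench','stop_bar','stop_pad','counterweight','pipe','flip_stop','spray_can','screwdriver','hammer','pipe_clamp'):
        for o in r.cut_out(q,n)[:1]:
            P=pts(n,d,o['region']); 
            if len(P): print(n,q,round(o['confidence'],2),np.round(o['uv']),len(P),np.round(np.median(P,0),3),np.round(np.percentile(P,2,axis=0),3),np.round(np.percentile(P,98,axis=0),3))
            np.save(f'/tmp/{n}_{q}.npy',o['region'])
E
```

```text
pics
{'time_s': 0.0, 'joints': array([ 8.23100114e+01,  2.20898685e+01,  3.78503716e-01, -2.98924552e-02,
       -6.84111884e+01, -1.48165693e+01]), 'joint_velocities': array([-0.06537263,  0.05214517,  0.05836666,  0.15942196, -0.06273016,
       -0.05025365]), 'effort': array([ 1.05607724e-03, -3.90665460e+01,  1.87407196e+01,  4.22014207e+00,
        1.09342372e-02, -1.97127492e-04]), 'tcp_pos': array([0.2389887 , 0.57683528, 0.22145796]), 'ee_rot': array([[-3.82966150e-01, -9.23762058e-01, -7.66972979e-04],
       [-9.23759776e-01,  3.82966910e-01, -2.05475643e-03],
       [ 2.19183130e-03, -7.84033706e-05, -9.99997595e-01]]), 'wrist_force': array([-0.13699593,  0.31055771,  0.39111185]), 'moment': array([-0.04809968, -0.02220365,  0.00837029]), 'gripper_width': 0.9993381150469743}
scene bench 0.75 [236. 259.] 9398 [0.687 0.079 0.021] [ 0.542 -0.285  0.002] [0.787 0.245 0.098]
scene stop_bar 0.85 [228. 227.] 1213 [0.629 0.044 0.176] [ 0.528 -0.016  0.066] [0.769 0.081 0.244]
scene stop_pad 0.62 [230. 228.] 1262 [0.628 0.043 0.17 ] [ 0.528 -0.054  0.02 ] [0.769 0.081 0.244]
scene 
[... 1003 characters left out ...]
top counterweight 0.63 [255. 140.] 739 [0.664 0.039 0.183] [ 0.528 -0.015  0.075] [0.761 0.07  0.247]
top pipe 0.98 [315. 153.] 1397 [ 0.623 -0.153  0.108] [ 0.586 -0.298  0.076] [ 0.664 -0.012  0.116]
top flip_stop 0.81 [253. 134.] 915 [0.693 0.04  0.169] [ 0.527 -0.015  0.058] [0.76  0.073 0.247]
top spray_can 0.9 [131. 242.] 671 [0.351 0.421 0.179] [ 0.318  0.405 -0.002] [0.381 0.474 0.194]
top screwdriver 0.87 [364. 246.] 280 [ 0.318 -0.328  0.023] [ 0.298 -0.45   0.009] [ 0.34  -0.265  0.031]
top hammer 0.63 [229. 238.] 671 [0.346 0.141 0.024] [0.254 0.101 0.013] [0.503 0.177 0.032]
top pipe_clamp 0.55 [312. 152.] 1424 [ 0.622 -0.15   0.108] [ 0.585 -0.295  0.075] [ 0.663 -0.012  0.116]
```

View pics/scene0.png

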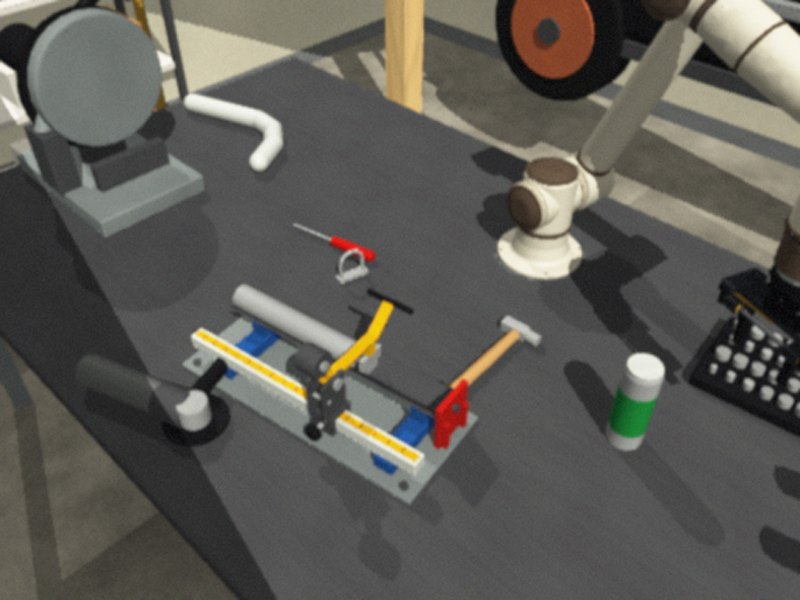

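View pics/top0.png

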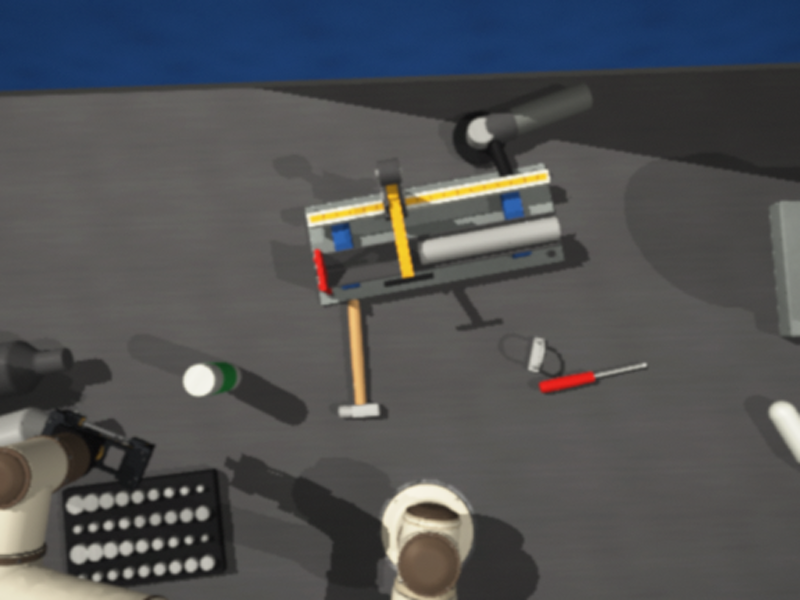

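```bash
python3 - <<'E'
from h import *
d=np.load('/tmp/top_d.npy');reg=np.load('/tmp/top_pipe.npy')
P=pts('top',d,reg); P=P[P[:,2]>.095]
# axis: fit cylinder
from scipy.optimize import least_squares
def f(x):
    a=x[0]+x[1]*P[:,1]; 
    return np.hypot((P[:,0]-a)*np.cos(np.arctan(x[1])),P[:,2]-x[2])-.0255
s=least_squares(f,[.63,0,.086],loss='soft_l1',f_scale=.003); print('pipe axis x=a+b*y, z',s.x,np.degrees(np.arctan(s.x[1])))
print('y range',np.percentile(P[:,1],[0,.5,1,50,99,99.5,100]))
allp=pts('top',d,np.ones_like(d,bool))
near=allp[(allp[:,1]>.12)&(allp[:,1]<.3)&(abs(allp[:,0]-.63)<.12)&(allp[:,2]>.1)&(allp[:,2]<.13)]
print('plate',len(near),near.min(0) if len(near) else '',near.max(0) if len(near) else '')
for n in('top','scene'):
    d=np.load(f'/tmp/{n}_d.npy');A=pts(n,d,np.ones_like(d,bool))
    b=A[(A[:,2]>.17)&(A[:,0]<.57)&(A[:,0]>.45)&(abs(A[:,1])<.2)]
    print(n,'bar',len(b),np.median(b,0),b.min(0),b.max(0))
    p=A[(A[:,2]>.09)&(A[:,2]<.12)&(A[:,1]>.14)&(A[:,1]<.3)&(abs(A[:,0]-.66)<.15)]
    print('plate',len(p),np.percentile(p,[2,50,98],axis=0).round(3).tolist() if len(p) else '')
    k=A[(A[:,2]>.205)&(A[:,0]>.66)&(A[:,0]<.85)&(abs(A[:,1])<.2)]
    print('cw',len(k),np.median(k,0),k.min(0),k.max(0))
E
```

```text
pipe axis x=a+b*y, z [ 0.60187274 -0.15550074  0.08681783] -8.838747955342983
y range [-0.30227286 -0.29974225 -0.29828829 -0.15257123 -0.00844043 -0.00574553
 -0.00256642]
plate 110 [0.5241372  0.19507075 0.10072886] [0.61280014 0.21904384 0.12171454]
top bar 182 [0.53718926 0.0219281  0.19882327] [ 0.52150396 -0.02760262  0.17126867] [0.56781668 0.06869449 0.20632632]
plate 122 [[0.525, 0.196, 0.091], [0.567, 0.206, 0.114], [0.61, 0.22, 0.12]]
cw 244 [0.73972593 0.05199054 0.24065929] [0.71779233 0.02778923 0.20677962] [0.77035549 0.07727108 0.25229775]
scene bar 232 [0.54171071 0.0300286  0.19431483] [ 0.52276021 -0.02349865  0.17023227] [0.56939491 0.07538988 0.20431554]
plate 219 [[0.527, 0.203, 0.091], [0.574, 0.217, 0.111], [0.615, 0.225, 0.118]]
cw 392 [0.75323699 0.06820775 0.23524194] [0.71841946 0.03468404 0.20524821] [0.77319681 0.08610147 0.24813148]
```

The pictures show the arm lowered (top 400,240), the pipe in the trough to its right (420–560,240), and the red plate at 322,270. The can is at 205,380, between the start pose and the bench. Next I'll work out the bench frame.

```bash
cat >> h.py <<'E'
b=-0.1555; YB=np.array([b,1,0])/np.hypot(b,1); XB=np.array([YB[1],-YB[0],0]); Z=np.array([0,0,1.])
O=np.array([.60187,0,0])  # point on trough axis
def B(P): P=np.asarray(P)-O; return np.stack([P@XB,P@YB,P@Z],-1)
def W(p): return O+p[0]*XB+p[1]*YB+p[2]*Z
E
python3 - <<'E'
from h import *
for n in('top','scene'):
    d=np.load(f'/tmp/{n}_d.npy');im=np.load(f'/tmp/{n}_i.npy').astype(int);A=pts(n,d,d>0);I=im[d>0]
    Q=B(A)
    dark=I.max(1)<90
    s=(Q[:,2]>.18)&(Q[:,0]<-.04)&(Q[:,0]>-.1)&(abs(Q[:,1])<.15)
    print(n,'bar',s.sum(),np.percentile(Q[s],[0,2,50,98,100],axis=0).round(3).tolist())
    q=Q[s]; print(' slope',np.polyfit(q[:,1],q[:,0],1))
    red=(I[:,2]>120)&(I[:,1]<60)&(Q[:,1]>.1)&(Q[:,2]>.05)&(abs(Q[:,0])<.1)
    print(' red',red.sum(),np.percentile(Q[red],[2,25,50,75,98],axis=0).round(3).tolist())
    yel=(I[:,2]>150)&(I[:,1]>100)&(I[:,0]<80)&(Q[:,2]>.12)
    print(' yel',yel.sum(),np.percentile(Q[yel],[2,50,98],axis=0).round(3).tolist())
    rail=(I[:,2]>150)&(I[:,1]>100)&(I[:,0]<80)&(Q[:,2]<.09)&(abs(Q[:,0]-.12)<.05); q=Q[rail]; print(' rail',np.polyfit(q[:,1],q[:,0],1),q[:,0].mean())
    c=(Q[:,2]>.20)&(Q[:,0]>.08)&(Q[:,0]<.25)&(abs(Q[:,1])<.15); print(' cw',np.percentile(Q[c],[2,50,98],axis=0).round(3).tolist())
    g=(I.min(1)>60)&(abs(Q[:,0])<.03)&(Q[:,2]>.09)&(Q[:,1]<.03)&(Q[:,1]>-.4); print(' pipe',np.percentile(Q[g],[0.5,2,50,98,99.5],axis=0).round(3).tolist())
E
```

```text
top bar 156 [[-0.07, -0.018, 0.181], [-0.07, -0.015, 0.182], [-0.063, 0.03, 0.199], [-0.043, 0.078, 0.206], [-0.041, 0.08, 0.206]]
 slope [-0.00449649 -0.06140394]
 red 103 [[-0.043, 0.204, 0.068], [-0.025, 0.206, 0.112], [-0.002, 0.209, 0.114], [0.018, 0.213, 0.117], [0.037, 0.222, 0.12]]
 yel 370 [[-0.054, 0.02, 0.15], [0.035, 0.031, 0.157], [0.122, 0.041, 0.192]]
 rail [-0.00315715  0.11967129] 0.1198258422575594
 cw [[0.125, 0.007, 0.219], [0.144, 0.03, 0.241], [0.171, 0.053, 0.249]]
 pipe [[-0.026, -0.303, 0.091], [-0.025, -0.299, 0.093], [-0.003, -0.154, 0.108], [0.022, -0.011, 0.117], [0.024, -0.006, 0.118]]
scene bar 185 [[-0.069, -0.014, 0.18], [-0.068, -0.011, 0.182], [-0.06, 0.038, 0.196], [-0.043, 0.085, 0.202], [-0.04, 0.086, 0.204]]
 slope [-0.00154757 -0.05784131]
 red 405 [[-0.038, 0.19, 0.051], [-0.018, 0.217, 0.069], [0.011, 0.22, 0.089], [0.035, 0.222, 0.112], [0.047, 0.23, 0.117]]
 yel 487 [[-0.057, 0.025, 0.128], [0.013, 0.037, 0.155], [0.133, 0.048, 0.196]]
 rail [0.00147933 0.11858142] 0.11854846056189697
 cw [[0.131, 0.016, 0.203], [0.159, 0.045, 0.235], [0.175, 0.061, 0.246]]
 pipe [[-0.02, -0.299, 0.09], [-0.017, -0.292, 0.091], [0.011, -0.145, 0.106], [0.025, -0.011, 0.113], [0.027, -0.007, 0.115]]
```

```bash
cat >> h.py <<'E'
from scipy.spatial.transform import Rotation as Rn
def Rlift(deg):  # tool z pitched deg below horizontal toward XB, tool x = -YB
    a=np.radians(deg); z=np.cos(a)*XB-np.sin(a)*Z; x=-YB; return np.stack([x,np.cross(z,x),z],1)
def Rpush(): x=XB; z=-Z; return np.stack([x,np.cross(z,x),z],1)
def go(p,R,p0=None,R0=None):
    s=r.sense(); p0=s['tcp_pos'] if p0 is None else p0; R0=s['ee_rot'] if R0 is None else R0
    return np.round(R0.T@(np.array(p)-p0),3).tolist(), np.round(np.degrees(Rn.from_matrix(R0.T@R).as_rotvec())/5,2).tolist()
def st():
    s=r.sense(); print('t',round(s['time_s'],2),'B',B(s['tcp_pos']).round(4),'W',s['tcp_pos'].round(3),'F',s['wrist_force'].round(1),'g',round(s['gripper_width']*.087,3),'z',s['ee_rot'][:,2].round(3),'x',s['ee_rot'][:,0].round(3),'J',s['joints'].round(0))
E
python3 - <<'E'
from h import *
s=r.sense()
print(go(s['tcp_pos']+[0,0,.13],s['ee_rot']))
w=[.36,.12,.32]; print(go(w,Rlift(45)))
pre=W([-.125,.033,.205]); print(pre)
print(go(pre,Rlift(45),np.array(w),Rlift(45)))
E
```

```text
([0.0, 0.0, -0.13], [0.0, 0.0, 0.0])
([0.376, -0.287, -0.097], [8.77, -2.46, -5.94])
[0.47328384 0.01340144 0.205     ]
([0.123, 0.014, 0.149], [0.0, 0.0, 0.0])
```

```bash
python3 -m jog '[[[0,0,-0.04],[0,0,0]],[[0,0,-0.08],[0,0,0]],[[0,0,-0.12],[0,0,0]],[[0.03,-0.02,-0.13],[0,0,-0.6]],[[0.06,-0.045,-0.13],[0.5,0,-1.3]],[[0.09,-0.07,-0.13],[1,0,-2]],[[0.12,-0.09,-0.13],[2,-0.5,-2.7]],[[0.15,-0.115,-0.13],[3,-0.8,-3.4]],[[0.18,-0.14,-0.13],[4,-1.1,-4]],[[0.21,-0.16,-0.13],[5,-1.4,-4.5]]]' 0.055; python3 - <<'E'
from h import *
st();w=[.36,.10,.32]; print(go(w,Rlift(45)));print(go(W([-.125,.033,.205]),Rlift(45)))
E
```

```text
time_s: 1.93
tcp_pos: [0.3071, 0.3206, 0.3529]
ee_rot: [[0.017, -0.899, 0.438], [-0.999, -0.001, 0.037], [-0.033, -0.438, -0.898]]
wrist_force: [0.1, -1.4, 1.6]
gripper_width: 0.635
t 1.93 B [-0.242   0.3621  0.3529] W [0.307 0.321 0.353] F [ 0.1 -1.4  1.6] g 0.055 z [ 0.438  0.037 -0.898] x [ 0.017 -0.999 -0.033] J [ 84. -10. -32.  28. -65.  -5.]
([0.222, -0.033, 0.045], [3.77, -0.61, -1.51])
([0.315, -0.084, 0.194], [3.77, -0.61, -1.51])
```

```bash
python3 -m jog '[[[0.03,-0.005,0.006],[0.6,-0.1,-0.2]],[[0.065,-0.01,0.013],[1.3,-0.2,-0.4]],[[0.1,-0.015,0.02],[2,-0.3,-0.6]],[[0.135,-0.02,0.027],[2.6,-0.4,-0.9]],[[0.17,-0.025,0.035],[3.2,-0.5,-1.2]],[[0.2,-0.03,0.04],[3.77,-0.61,-1.51]],[[0.222,-0.033,0.045],[3.77,-0.61,-1.51]],[[0.245,-0.046,0.08],[3.77,-0.61,-1.51]],[[0.27,-0.06,0.115],[3.77,-0.61,-1.51]],[[0.29,-0.07,0.135],[3.77,-0.61,-1.51]]]'; python3 - <<'E'
from h import *
st();print(go(W([-.125,.033,.205]),Rlift(45)));print(go(W([-.068,.033,.149]),Rlift(45)))
E
```

```text
time_s: 2.77
tcp_pos: [0.4166, 0.0587, 0.3044]
ee_rot: [[0.157, -0.714, 0.683], [-0.988, -0.11, 0.112], [-0.004, -0.692, -0.722]]
wrist_force: [0.3, 1.4, -0.6]
gripper_width: 0.632
t 2.77 B [-0.1741  0.0865  0.3044] W [0.417 0.059 0.304] F [ 0.3  1.4 -0.6] g 0.055 z [ 0.683  0.112 -0.722] x [ 0.157 -0.988 -0.004] J [ 32. -24. -61.  56. -19.  18.]
([0.054, 0.033, 0.105], [0.25, 0.06, -0.01])
([0.055, 0.031, 0.185], [0.25, 0.06, -0.01])
```

```bash
python3 -m jog '[[[0.006,0.004,0.012],[0,0,0]],[[0.012,0.008,0.024],[0,0,0]],[[0.018,0.011,0.036],[0,0,0]],[[0.024,0.015,0.048],[0,0,0]],[[0.03,0.019,0.06],[0,0,0]],[[0.036,0.022,0.072],[0,0,0]],[[0.042,0.026,0.082],[0,0,0]],[[0.048,0.03,0.094],[0,0,0]],[[0.054,0.033,0.105],[0,0,0]],[[0.054,0.033,0.105],[0,0,0]]]'; python3 - <<'E'
from h import *
st();print(go(W([-.125,.033,.205]),Rlift(45)));print(go(W([-.068,.033,.149]),Rlift(45)))
im,d=snap('scene','s1.png')
E
```

```text
time_s: 3.6
tcp_pos: [0.4401, 0.0123, 0.2633]
ee_rot: [[0.156, -0.75, 0.643], [-0.988, -0.116, 0.104], [-0.003, -0.651, -0.759]]
wrist_force: [0.5, -0.6, -0.5]
gripper_width: 0.633
t 3.6 B [-0.158   0.037   0.2633] W [0.44  0.012 0.263] F [ 0.5 -0.6 -0.5] g 0.055 z [ 0.643  0.104 -0.759] x [ 0.156 -0.988 -0.003] J [ 20. -17. -61.  50.  -9.  31.]
([0.004, 0.013, 0.066], [0.87, 0.05, -0.01])
([0.005, 0.006, 0.145], [0.87, 0.05, -0.01])
```

View pics/s1.png

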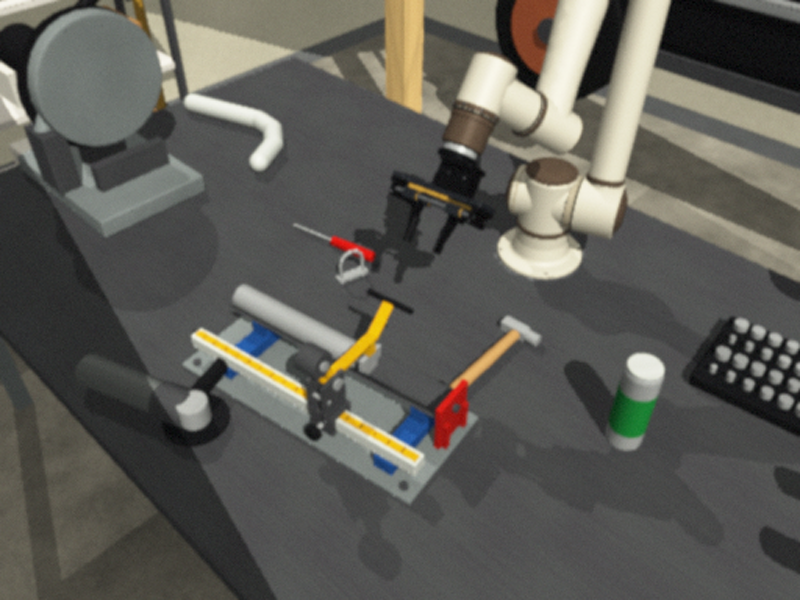

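```bash
python3 - <<'E'
from h import *
print(go(W([-.15,.033,.26]),Rlift(60)));print(go(W([-.105,.033,.155]),Rlift(60)))
E
```

```text
([0.004, -0.004, 0.008], [-2.13, 0.05, -0.0])
([0.004, 0.03, 0.117], [-2.13, 0.05, -0.0])
```

```bash
python3 -m jog '[[[0.004,-0.004,0.008],[-0.5,0,0]],[[0.004,-0.004,0.008],[-1,0,0]],[[0.004,-0.004,0.008],[-1.5,0,0]],[[0.004,-0.004,0.008],[-2.13,0.05,0]],[[0.004,0.003,0.03],[-2.13,0.05,0]],[[0.004,0.01,0.05],[-2.13,0.05,0]],[[0.004,0.017,0.07],[-2.13,0.05,0]],[[0.004,0.022,0.09],[-2.13,0.05,0]],[[0.004,0.03,0.117],[-2.13,0.05,0]],[[0.004,0.03,0.117],[-2.13,0.05,0]]]'; python3 - <<'E'
from h import *
st();print(go(W([-.105,.033,.155]),Rlift(60)))
E
```

```text
time_s: 4.48
tcp_pos: [0.495, 0.0137, 0.1661]
ee_rot: [[0.157, -0.868, 0.471], [-0.988, -0.135, 0.08], [-0.006, -0.478, -0.879]]
wrist_force: [-0.2, 0.1, -0.1]
gripper_width: 0.633
t 4.48 B [-0.1035  0.03    0.1661] W [0.495 0.014 0.166] F [-0.2  0.1 -0.1] g 0.055 z [ 0.471  0.08  -0.879] x [ 0.157 -0.988 -0.006] J [ 20.   1. -54.  34.  -9.  46.]
([-0.003, 0.007, 0.009], [0.29, 0.08, 0.0])
```

```bash
python3 - <<'E'
from h import *
print(go(W([-.085,.033,.16]),Rlift(65)))
E
```

```text
([-0.003, -0.013, 0.014], [-0.71, 0.08, 0.01])
```

```bash
python3 -m jog '[[[0,0,0],[-0.2,0,0]],[[-0.001,0,0.002],[-0.4,0,0]],[[-0.002,-0.002,0.004],[-0.6,0.08,0]],[[-0.003,-0.004,0.006],[-0.71,0.08,0]],[[-0.003,-0.006,0.008],[-0.71,0.08,0]],[[-0.003,-0.008,0.01],[-0.71,0.08,0]],[[-0.003,-0.01,0.012],[-0.71,0.08,0]],[[-0.003,-0.013,0.014],[-0.71,0.08,0]],[[-0.003,-0.013,0.014],[-0.71,0.08,0]],[[-0.003,-0.013,0.014],[-0.71,0.08,0]]]'; python3 - <<'E'
from h import *
st();print(go(W([-.085,.033,.16]),Rlift(65)))
snap('scene','s2.png')
E
```

```text
time_s: 5.32
tcp_pos: [0.5119, 0.0198, 0.1625]
ee_rot: [[0.154, -0.894, 0.422], [-0.988, -0.139, 0.066], [-0.001, -0.427, -0.904]]
wrist_force: [0.5, -0.4, -1.2]
gripper_width: 0.635
t 5.32 B [-0.0858  0.0334  0.1625] W [0.512 0.02  0.163] F [ 0.5 -0.4 -1.2] g 0.055 z [ 0.422  0.066 -0.904] x [ 0.154 -0.988 -0.001] J [ 23.   4. -46.  21. -17.  57.]
([0.0, 0.0, 0.003], [-0.05, 0.01, -0.0])
```

View pics/s2.png

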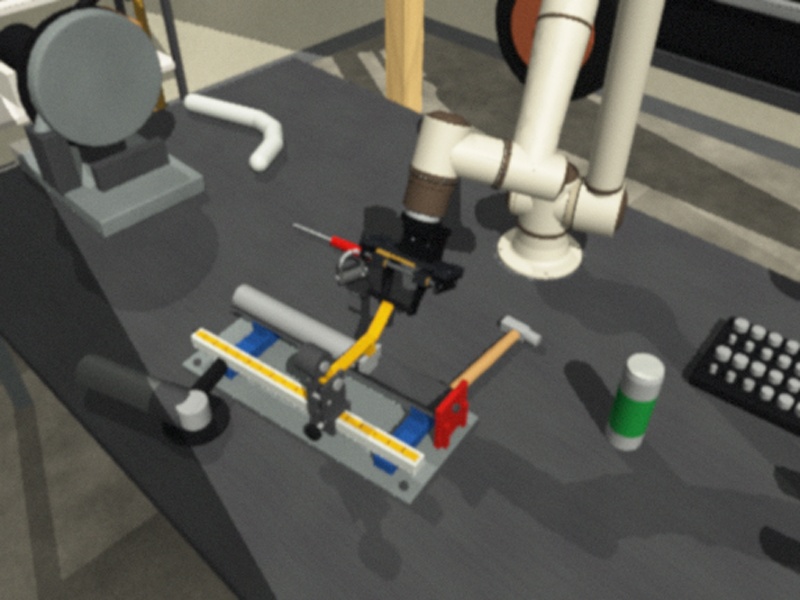

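```bash
python3 - <<'E'
from h import *
s=r.sense();R=s['ee_rot'];p0=s['tcp_pos']
for th in np.arange(0,1.31,.1):
    f=np.radians(13.7)+th; bx=.120-.1894*np.cos(f); bz=.150+.1894*np.sin(f)
    T=W([bx-.0014,.033,bz-.0337]); print(round(th,2),(R.T@(T-p0)).round(3),(T-p0).round(3))
E
```

```text
0.0 [ 0.    -0.018  0.01 ] [ 0.02   0.003 -0.001]
0.1 [ 0.    -0.031 -0.004] [0.026 0.004 0.017]
0.2 [ 0.    -0.045 -0.017] [0.033 0.005 0.034]
0.3 [ 0.    -0.06  -0.028] [0.042 0.006 0.051]
0.4 [ 0.    -0.076 -0.038] [0.052 0.008 0.067]
0.5 [ 0.    -0.093 -0.046] [0.064 0.01  0.081]
0.6 [ 0.    -0.111 -0.052] [0.077 0.012 0.095]
0.7 [ 0.    -0.129 -0.057] [0.092 0.014 0.107]
0.8 [ 0.    -0.148 -0.06 ] [0.107 0.016 0.117]
0.9 [ 0.    -0.167 -0.06 ] [0.124 0.019 0.126]
1.0 [ 0.    -0.186 -0.059] [0.141 0.022 0.133]
1.1 [ 0.    -0.205 -0.056] [0.159 0.024 0.138]
1.2 [ 0.    -0.223 -0.051] [0.178 0.027 0.142]
1.3 [ 0.    -0.241 -0.045] [0.196 0.03  0.143]
```

```bash
python3 -m jog '[[[0,-0.005,0.003],[0,0,0]],[[0,-0.01,0.006],[0,0,0]],[[0,-0.015,0.009],[0,0,0]],[[0,-0.018,0.01],[0,0,0]],[[0,-0.021,0.007],[0,0,0]],[[0,-0.024,0.004],[0,0,0]],[[0,-0.027,0],[0,0,0]],[[0,-0.031,-0.004],[0,0,0]],[[0,-0.034,-0.007],[0,0,0]],[[0,-0.038,-0.01],[0,0,0]]]'; python3 - <<'E'
from h import *
st()
snap('scene','s3.png')
E
```

```text
time_s: 6.2
tcp_pos: [0.5398, 0.0235, 0.1873]
ee_rot: [[0.153, -0.896, 0.418], [-0.988, -0.138, 0.064], [0.0, -0.423, -0.906]]
wrist_force: [-10.3, -0.1, 1.5]
gripper_width: 0.633
t 6.2 B [-0.0577  0.0328  0.1873] W [0.54  0.024 0.187] F [-10.3  -0.1   1.5] g 0.055 z [ 0.418  0.064 -0.906] x [ 0.153 -0.988  0.   ] J [ 23.   5. -38.  15. -23.  64.]
```

View pics/s3.png

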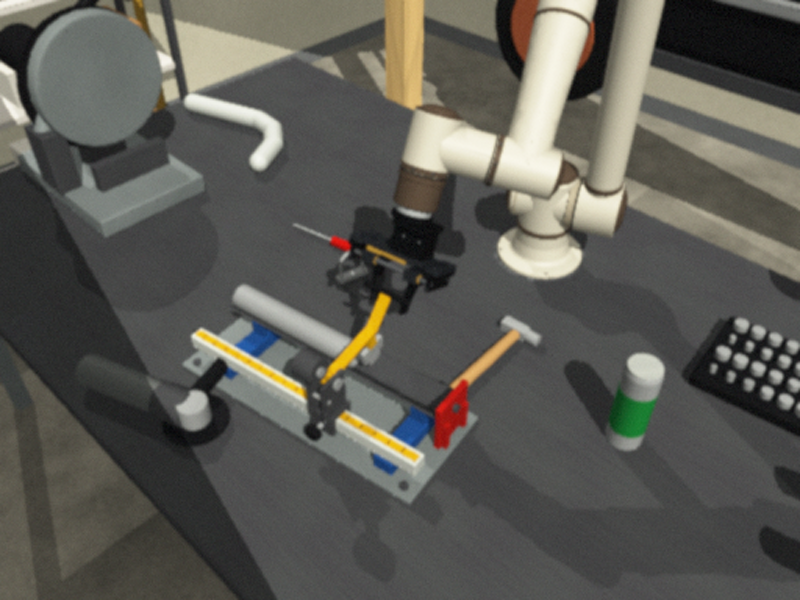

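```bash
python3 -m jog '[[[0,-0.004,-0.004],[0,0,0]],[[0,-0.008,-0.008],[0,0,0]],[[0,-0.013,-0.011],[0,0,0]],[[0,-0.018,-0.015],[0,0,0]],[[0,-0.022,-0.018],[0,0,0]],[[0,-0.026,-0.021],[0,0,0]],[[0,-0.031,-0.024],[0,0,0]],[[0,-0.036,-0.027],[0,0,0]],[[0,-0.041,-0.03],[0,0,0]],[[0,-0.046,-0.032],[0,0,0]]]'; python3 - <<'E'
from h import *
st()
im,d=snap('scene','s4.png')
A=B(pts('scene',d,d>0));I=im[d>0].astype(int)
yel=(I[:,2]>150)&(I[:,1]>90)&(I[:,0]<90)&(A[:,2]>.13)&(A[:,0]>-.1)&(A[:,0]<.11)&(abs(A[:,1])<.08)
print(np.percentile(A[yel],[2,50,98],axis=0).round(3).tolist())
E
```

```text
time_s: 7.08
tcp_pos: [0.5701, 0.029, 0.2382]
ee_rot: [[0.154, -0.893, 0.424], [-0.988, -0.139, 0.067], [-0.001, -0.429, -0.903]]
wrist_force: [-2.9, -1.0, 1.1]
gripper_width: 0.632
t 7.08 B [-0.027   0.0335  0.2382] W [0.57  0.029 0.238] F [-2.9 -1.   1.1] g 0.055 z [ 0.424  0.067 -0.903] x [ 0.154 -0.988 -0.001] J [ 22.   4. -29.  10. -32.  69.]
[[-0.049, -0.002, 0.16], [0.02, 0.036, 0.198], [0.106, 0.048, 0.339]]
```

View pics/s4.png

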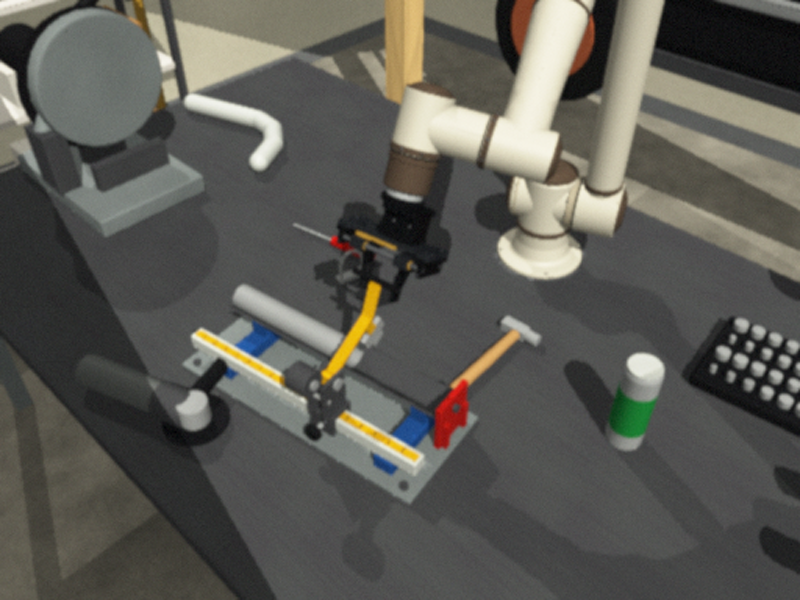

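The yellow arm is rising with the fingers (scene 370,300).

```bash
python3 -m jog '[[[0,-0.005,-0.002],[0,0,0]],[[0,-0.01,-0.004],[0,0,0]],[[0,-0.015,-0.006],[0,0,0]],[[0,-0.021,-0.008],[0,0,0]],[[0,-0.027,-0.01],[0,0,0]],[[0,-0.032,-0.012],[0,0,0]],[[0,-0.037,-0.014],[0,0,0]],[[0,-0.042,-0.015],[0,0,0]],[[0,-0.048,-0.016],[0,0,0]],[[0,-0.054,-0.017],[0,0,0]]]'; python3 - <<'E'
from h import *
st()
im,d=snap('scene','s5.png')
E
```

```text
time_s: 7.97
tcp_pos: [0.611, 0.0354, 0.2755]
ee_rot: [[0.154, -0.893, 0.422], [-0.988, -0.139, 0.067], [-0.001, -0.427, -0.904]]
wrist_force: [-1.1, 0.4, 0.0]
gripper_width: 0.632
t 7.97 B [0.0145 0.0336 0.2755] W [0.611 0.035 0.275] F [-1.1  0.4  0. ] g 0.055 z [ 0.422  0.067 -0.904] x [ 0.154 -0.988 -0.001] J [ 21.   7. -20.   8. -39.  73.]
```

View pics/s5.png

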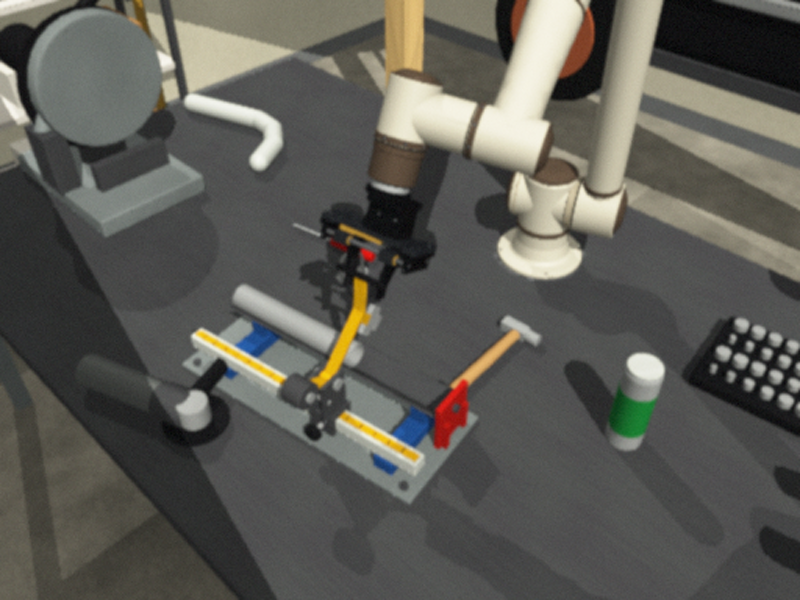

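```bash
python3 -m jog '[[[0,-0.006,-0.001],[0,0,0]],[[0,-0.012,-0.001],[0,0,0]],[[0,-0.018,-0.001],[0,0,0]],[[0,-0.024,-0.001],[0,0,0]],[[0,-0.03,-0.001],[0,0,0]],[[0,-0.036,-0.001],[0,0,0]],[[0,-0.042,0],[0,0,0]],[[0,-0.048,0],[0,0,0]],[[0,-0.053,0.001],[0,0,0]],[[0,-0.057,0.002],[0,0,0]]]'; python3 - <<'E'
from h import *
st()
im,d=snap('scene','s6.png')
E
```

```text
time_s: 8.85
tcp_pos: [0.6629, 0.0434, 0.2977]
ee_rot: [[0.154, -0.893, 0.422], [-0.988, -0.139, 0.066], [-0.001, -0.427, -0.904]]
wrist_force: [-0.0, -0.4, -0.0]
gripper_width: 0.632
t 8.85 B [0.0669 0.0335 0.2977] W [0.663 0.043 0.298] F [-0.  -0.4 -0. ] g 0.055 z [ 0.422  0.066 -0.904] x [ 0.154 -0.988 -0.001] J [ 20.  11. -10.   7. -43.  75.]
```

View pics/s6.png

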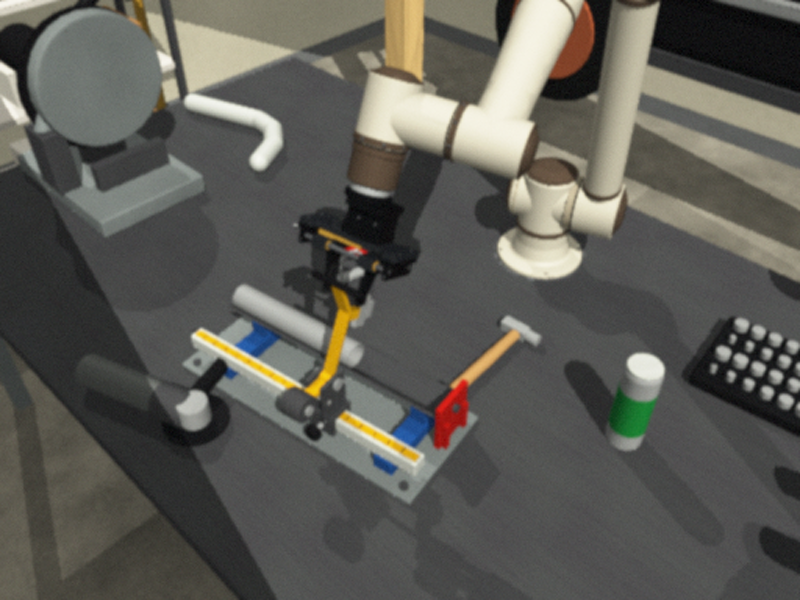

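```bash
python3 -m jog '[[[0,-0.003,0],[0,0,0]],[[0,-0.006,0.001],[0,0,0]],[[0,-0.009,0.002],[0,0,0]],[[0,-0.009,0.002],[0,0,0]],[[0,-0.009,0.002],[0,0,0]],[[0,-0.009,0.002],[0,0,0]],[[0,-0.009,0.002],[0,0,0]],[[0,-0.009,0.002],[0,0,0]],[[0,-0.009,0.002],[0,0,0]],[[0,-0.009,0.002],[0,0,0]]]'; python3 - <<'E'
from h import *
st()
im,d=snap('scene','s7.png')
E
```

```text
time_s: 9.73
tcp_pos: [0.6709, 0.0447, 0.2995]
ee_rot: [[0.154, -0.894, 0.422], [-0.988, -0.139, 0.066], [-0.001, -0.427, -0.904]]
wrist_force: [0.1, -0.5, 0.5]
gripper_width: 0.63
t 9.73 B [0.0751 0.0335 0.2995] W [0.671 0.045 0.3  ] F [ 0.1 -0.5  0.5] g 0.055 z [ 0.422  0.066 -0.904] x [ 0.154 -0.988 -0.001] J [ 20.  12.  -9.   7. -44.  76.]
```

View pics/s7.png

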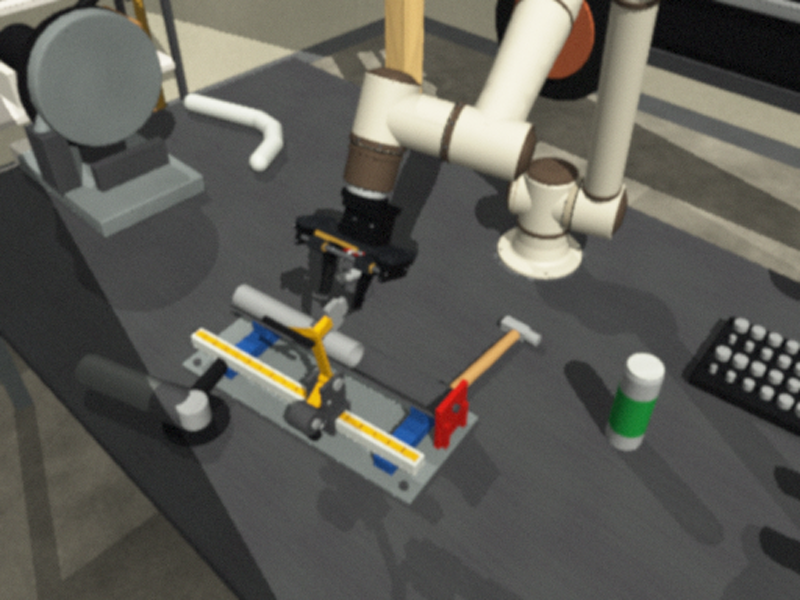

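```bash
python3 - <<'E'
from h import *
for n in('top','scene'):
    d=np.load(f'/tmp/{n}_d.npy')
    if n=='scene': im,d=r.capture('scene')
    Q=B(pts(n,d,d>0))
    s=(Q[:,0]>.14)&(Q[:,0]<.32)&(Q[:,1]>-.45)&(Q[:,1]<-.03)&(Q[:,2]>.03)
    print(n,s.sum(),np.percentile(Q[s],[1,10,50,90,99],axis=0).round(3).tolist())
X=-XB;z=-Z;R=np.stack([X,np.cross(z,X),z],1)
print(go(W([0,-.34,.25]),R)); print(go(W([0.0,-.05,.38]),R)); st()
E
```

```text
top 1704 [[0.147, -0.443, 0.035], [0.206, -0.413, 0.047], [0.259, -0.282, 0.062], [0.292, -0.195, 0.069], [0.312, -0.165, 0.074]]
scene 2070 [[0.147, -0.433, 0.031], [0.206, -0.396, 0.04], [0.276, -0.256, 0.058], [0.305, -0.177, 0.066], [0.318, -0.157, 0.07]]
([0.374, 0.089, 0.012], [-3.96, 3.97, 17.69])
([0.083, 0.034, -0.105], [-3.96, 3.97, 17.69])
t 9.83 B [0.0752 0.0335 0.2995] W [0.671 0.045 0.3  ] F [1.  0.4 0.3] g 0.055 z [ 0.422  0.067 -0.904] x [ 0.154 -0.988 -0.001] J [ 20.  12.  -9.   7. -44.  76.]
```

```bash
python3 -m jog '[[[0,0,-0.035],[0,0,0]],[[0,0,-0.07],[0,0,0]],[[0,0.01,-0.1],[0,0,0]],[[0.03,0.02,-0.105],[-0.28,0.28,1.26]],[[0.065,0.03,-0.105],[-0.56,0.57,2.53]],[[0.1,0.04,-0.1],[-0.85,0.85,3.79]],[[0.135,0.05,-0.095],[-1.13,1.13,5.05]],[[0.17,0.06,-0.085],[-1.41,1.42,6.32]],[[0.205,0.065,-0.075],[-1.7,1.7,7.58]],[[0.24,0.07,-0.065],[-1.98,1.98,8.84]]]' 0.022; python3 - <<'E'
from h import *
st()
X=-XB;z=-Z;R=np.stack([X,np.cross(z,X),z],1)
print(go(W([0,-.34,.25]),R))
E
```

```text
time_s: 10.67
tcp_pos: [0.6178, -0.208, 0.3283]
ee_rot: [[-0.591, -0.773, 0.229], [-0.801, 0.596, -0.056], [-0.093, -0.217, -0.972]]
wrist_force: [1.2, 0.8, 0.6]
gripper_width: 0.253
t 10.67 B [-0.0162 -0.208   0.3283] W [ 0.618 -0.208  0.328] F [1.2 0.8 0.6] g 0.022 z [ 0.229 -0.056 -0.972] x [-0.591 -0.801 -0.093] J [ -3.  15.   3.   3. -65.  55.]
([0.088, -0.087, 0.092], [-1.97, 1.99, 8.79])
```

```bash
python3 -m jog '[[[0.01,-0.01,0.01],[-0.28,0.28,1.26]],[[0.02,-0.02,0.02],[-0.56,0.57,2.53]],[[0.03,-0.03,0.03],[-0.85,0.85,3.79]],[[0.04,-0.04,0.04],[-1.13,1.13,5.05]],[[0.055,-0.055,0.05],[-1.41,1.42,6.32]],[[0.07,-0.07,0.06],[-1.7,1.7,7.58]],[[0.08,-0.08,0.075],[-1.97,1.99,8.79]],[[0.088,-0.087,0.092],[-1.97,1.99,8.79]],[[0.088,-0.087,0.092],[-1.97,1.99,8.79]],[[0.088,-0.087,0.092],[-1.97,1.99,8.79]]]'; python3 - <<'E'
from h import *
st()
X=-XB;z=-Z;R=np.stack([X,np.cross(z,X),z],1)
im,d=snap('scene','s8.png'); im,d=snap('top','t8.png')
Q=B(pts('top',d,d>0));g=(abs(Q[:,0])<.03)&(Q[:,2]>.09)&(Q[:,2]<.125)&(Q[:,1]<.03)&(Q[:,1]>-.4); print(np.percentile(Q[g],[0.5,2,50,98,99.5],axis=0).round(3).tolist())
print(go(W([0,-.34,.082]),R))
E
```

```text
time_s: 11.5
tcp_pos: [0.6544, -0.334, 0.2471]
ee_rot: [[-0.987, -0.16, -0.004], [-0.16, 0.987, 0.0], [0.004, 0.001, -1.0]]
wrist_force: [-0.6, 0.7, 0.6]
gripper_width: 0.253
t 11.5 B [ 0.0006 -0.3381  0.2471] W [ 0.654 -0.334  0.247] F [-0.6  0.7  0.6] g 0.022 z [-0.004  0.    -1.   ] x [-0.987 -0.16   0.004] J [-14.  33.  21.   0. -79.  24.]
[[-0.026, -0.303, 0.091], [-0.025, -0.3, 0.093], [-0.003, -0.085, 0.109], [0.023, -0.008, 0.116], [0.024, -0.005, 0.118]]
([0.002, -0.002, 0.169], [-0.02, 0.01, 0.08])
```

View pics/s8.png

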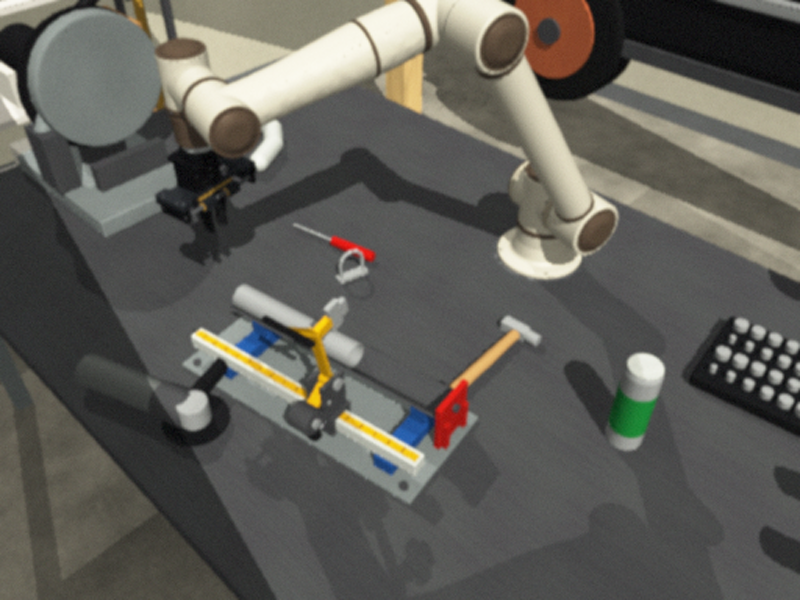

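View pics/t8.png

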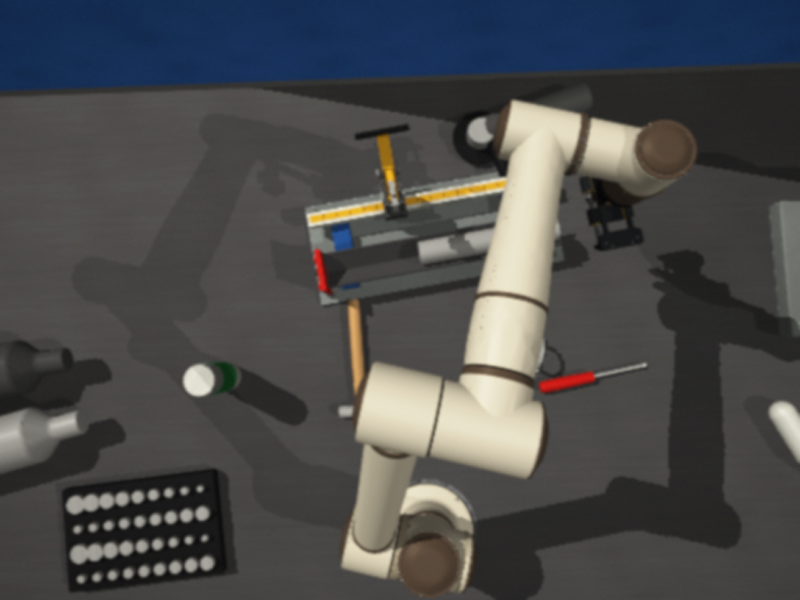

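The stop arm rests raised (top 385,140) and the pipe has not moved. Now I'll lower the fingers behind its back end.

```bash
python3 -m jog '[[[0.001,-0.001,0.025],[0,0,0.08]],[[0.001,-0.001,0.05],[0,0,0.08]],[[0.001,-0.001,0.075],[0,0,0.08]],[[0.001,-0.001,0.1],[0,0,0.08]],[[0.001,-0.001,0.12],[0,0,0.08]],[[0.001,-0.001,0.14],[0,0,0.08]],[[0.001,-0.001,0.155],[0,0,0.08]],[[0.001,-0.001,0.165],[0,0,0.08]],[[0.001,-0.001,0.165],[0,0,0.08]],[[0.001,-0.001,0.165],[0,0,0.08]]]'; python3 - <<'E'
from h import *
st()
X=-XB;z=-Z;R=np.stack([X,np.cross(z,X),z],1)
im,d=snap('scene','s9.png')
cv2.imwrite('pics/s9c.png',cv2.resize(im[130:290,90:330],(800,533),interpolation=cv2.INTER_CUBIC))
print(go(W([0,-.315,.082]),R),go(W([0,-.1,.082]),R))
E
```

```text
time_s: 12.43
tcp_pos: [0.6547, -0.3348, 0.0859]
ee_rot: [[-0.988, -0.153, 0.001], [-0.153, 0.988, -0.002], [-0.001, -0.002, -1.0]]
wrist_force: [-0.4, -0.4, 0.2]
gripper_width: 0.249
t 12.43 B [ 0.0008 -0.339   0.0859] W [ 0.655 -0.335  0.086] F [-0.4 -0.4  0.2] g 0.022 z [ 0.001 -0.002 -1.   ] x [-0.988 -0.153 -0.001] J [-14.  38.   9.   0. -60.  23.]
([0.001, 0.024, 0.005], [-0.03, 0.03, -0.01]) ([0.001, 0.239, 0.004], [-0.03, 0.03, -0.01])
```

View pics/s9c.png

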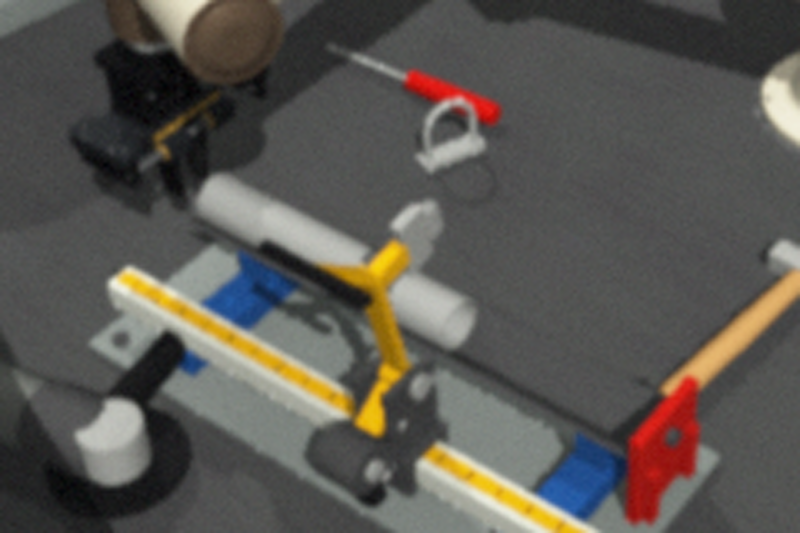

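```bash
python3 -m jog '[[[0.001,0.006,0.003],[0,0,0]],[[0.001,0.012,0.004],[0,0,0]],[[0.001,0.016,0.004],[0,0,0]],[[0.001,0.02,0.004],[0,0,0]],[[0.001,0.024,0.004],[0,0,0]],[[0.001,0.028,0.004],[0,0,0]],[[0.001,0.032,0.004],[0,0,0]],[[0.001,0.036,0.004],[0,0,0]],[[0.001,0.04,0.004],[0,0,0]],[[0.001,0.044,0.004],[0,0,0]]]'; python3 - <<'E'
from h import *
st()
im,d=r.capture('scene')
cv2.imwrite('pics/s10c.png',cv2.resize(im[130:290,90:330],(800,533),interpolation=cv2.INTER_CUBIC))
E
```

```text
time_s: 13.32
tcp_pos: [0.6469, -0.2929, 0.081]
ee_rot: [[-0.988, -0.152, 0.001], [-0.152, 0.988, -0.003], [-0.001, -0.003, -1.0]]
wrist_force: [0.7, -4.6, -0.6]
gripper_width: 0.253
t 13.32 B [-0.0005 -0.2963  0.081 ] W [ 0.647 -0.293  0.081] F [ 0.7 -4.6 -0.6] g 0.022 z [ 0.001 -0.003 -1.   ] x [-0.988 -0.152 -0.001] J [-11.  36.   4.   0. -57.  20.]
```

View pics/s10c.png

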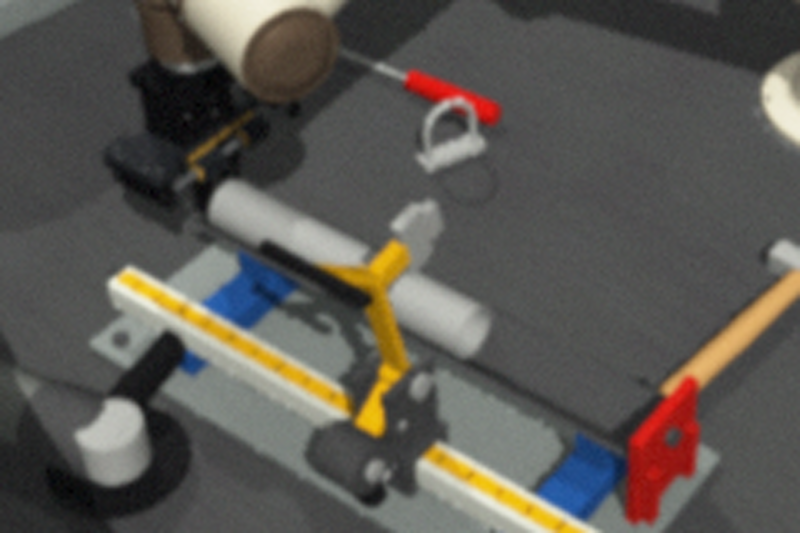

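The pipe slides at about 4.6 N, so I'll keep pushing.

```bash
python3 -m jog '[[[0,0.007,0],[0,0,0]],[[0,0.015,0],[0,0,0]],[[0,0.023,0],[0,0,0]],[[0,0.031,0],[0,0,0]],[[0,0.039,0],[0,0,0]],[[0,0.047,0],[0,0,0]],[[0,0.055,0],[0,0,0]],[[0,0.063,0],[0,0,0]],[[0,0.071,0],[0,0,0]],[[0,0.079,0],[0,0,0]]]'; python3 - <<'E'
from h import *
st()
E
python3 -m jog '[[[0,0.008,0],[0,0,0]],[[0,0.016,0],[0,0,0]],[[0,0.024,0],[0,0,0]],[[0,0.032,0],[0,0,0]],[[0,0.04,0],[0,0,0]],[[0,0.048,0],[0,0,0]],[[0,0.056,0],[0,0,0]],[[0,0.063,0],[0,0,0]],[[0,0.069,0],[0,0,0]],[[0,0.073,0],[0,0,0]]]'; python3 - <<'E'
from h import *
st()
im,d=r.capture('scene')
cv2.imwrite('pics/s11c.png',cv2.resize(im[130:290,90:330],(800,533),interpolation=cv2.INTER_CUBIC))
E
```

```text
time_s: 14.2
tcp_pos: [0.6348, -0.2145, 0.081]
ee_rot: [[-0.988, -0.152, 0.001], [-0.152, 0.988, -0.002], [-0.0, -0.003, -1.0]]
wrist_force: [0.2, -5.7, -0.4]
gripper_width: 0.255
t 14.2 B [-0.0004 -0.217   0.081 ] W [ 0.635 -0.215  0.081] F [ 0.2 -5.7 -0.4] g 0.022 z [ 0.001 -0.002 -1.   ] x [-0.988 -0.152 -0.   ] J [ -5.  33.  -3.   0. -54.  13.]
time_s: 15.03
tcp_pos: [0.6236, -0.1421, 0.081]
ee_rot: [[-0.988, -0.152, 0.0], [-0.152, 0.988, -0.002], [-0.0, -0.002, -1.0]]
wrist_force: [0.9, -6.5, -1.0]
gripper_width: 0.256
t 15.03 B [-0.0003 -0.1438  0.081 ] W [ 0.624 -0.142  0.081] F [ 0.9 -6.5 -1. ] g 0.022 z [ 0.    -0.002 -1.   ] x [-0.988 -0.152 -0.   ] J [  2.  31.  -8.   0. -52.   7.]
```

View pics/s11c.png

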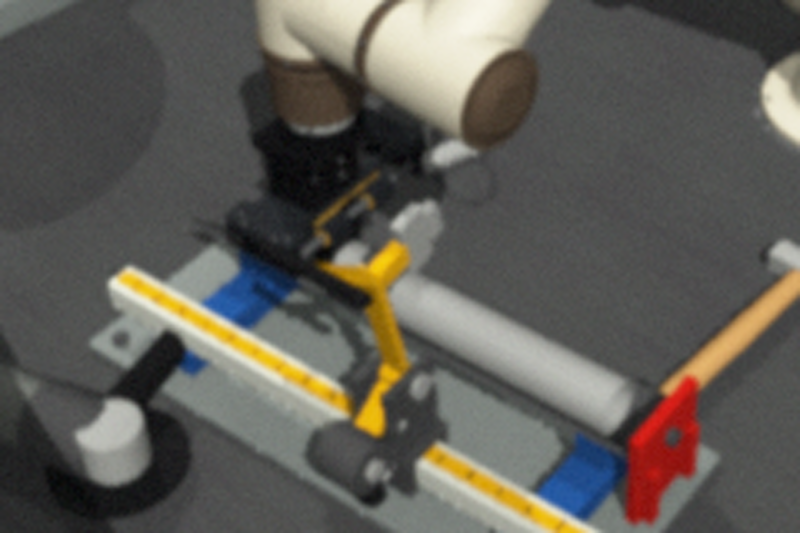

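```bash
python3 -m jog '[[[0,0.003,0],[0,0,0]],[[0,0.006,0],[0,0,0]],[[0,0.009,0],[0,0,0]],[[0,0.012,0],[0,0,0]],[[0,0.015,0],[0,0,0]],[[0,0.018,0],[0,0,0]],[[0,0.021,0],[0,0,0]],[[0,0.024,0],[0,0,0]],[[0,0.026,0],[0,0,0]],[[0,0.028,0],[0,0,0]]]'; python3 - <<'E'
from h import *
st()
im,d=r.capture('scene')
cv2.imwrite('pics/s12c.png',cv2.resize(im[130:290,90:330],(800,533),interpolation=cv2.INTER_CUBIC))
im,d=r.capture('top')
cv2.imwrite('pics/t12c.png',cv2.resize(im[90:210,180:380],(800,480),interpolation=cv2.INTER_CUBIC))
E
```

```text
time_s: 15.92
tcp_pos: [0.6195, -0.115, 0.0809]
ee_rot: [[-0.988, -0.152, 0.0], [-0.152, 0.988, -0.002], [0.0, -0.002, -1.0]]
wrist_force: [1.5, -7.2, 0.7]
gripper_width: 0.258
t 15.92 B [-0.0003 -0.1164  0.0809] W [ 0.619 -0.115  0.081] F [ 1.5 -7.2  0.7] g 0.022 z [ 0.    -0.002 -1.   ] x [-0.988 -0.152  0.   ] J [  4.  30.  -9.   0. -51.   4.]
```

View pics/s12c.png

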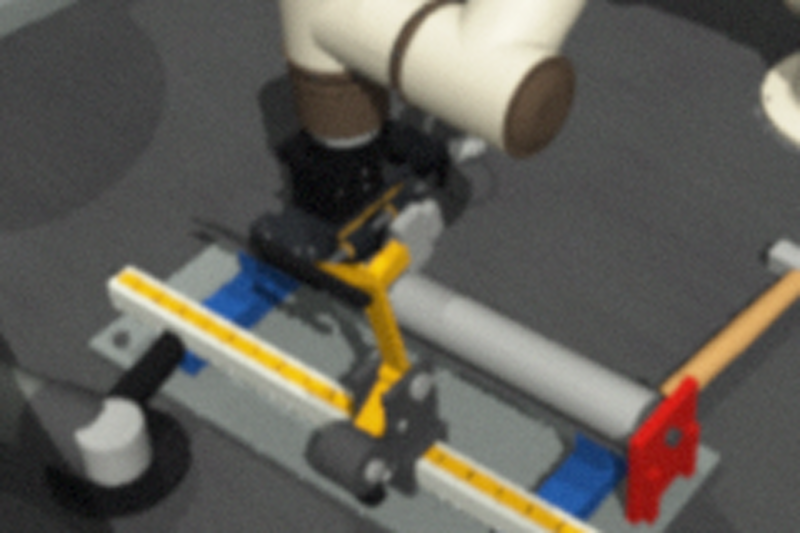

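View pics/t12c.png

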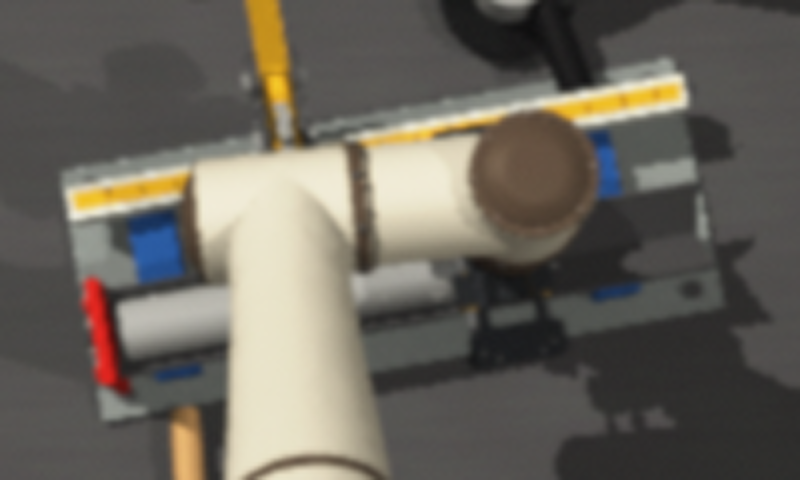

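Roughly 12–15 mm of gap is left at the plate. I'll approach it slowly.

```bash
python3 -m jog '[[[0,0.0015,0],[0,0,0]],[[0,0.003,0],[0,0,0]],[[0,0.0045,0],[0,0,0]],[[0,0.006,0],[0,0,0]],[[0,0.0075,0],[0,0,0]],[[0,0.009,0],[0,0,0]],[[0,0.01,0],[0,0,0]],[[0,0.011,0],[0,0,0]],[[0,0.012,0],[0,0,0]],[[0,0.012,0],[0,0,0]]]'; python3 - <<'E'
from h import *
st()
im,d=r.capture('scene')
cv2.imwrite('pics/s13c.png',cv2.resize(im[200:290,210:330],(800,600),interpolation=cv2.INTER_CUBIC))
im,d=r.capture('top')
cv2.imwrite('pics/t13c.png',cv2.resize(im[150:190,190:250],(800,533),interpolation=cv2.INTER_CUBIC))
E
```

```text
time_s: 16.85
tcp_pos: [0.6177, -0.1036, 0.081]
ee_rot: [[-0.988, -0.152, 0.0], [-0.152, 0.988, -0.003], [0.0, -0.003, -1.0]]
wrist_force: [1.4, -7.7, 0.7]
gripper_width: 0.256
t 16.85 B [-0.0003 -0.1048  0.081 ] W [ 0.618 -0.104  0.081] F [ 1.4 -7.7  0.7] g 0.022 z [ 0.    -0.003 -1.   ] x [-0.988 -0.152  0.   ] J [  5.  29. -10.   0. -51.   3.]
```

View pics/s13c.png

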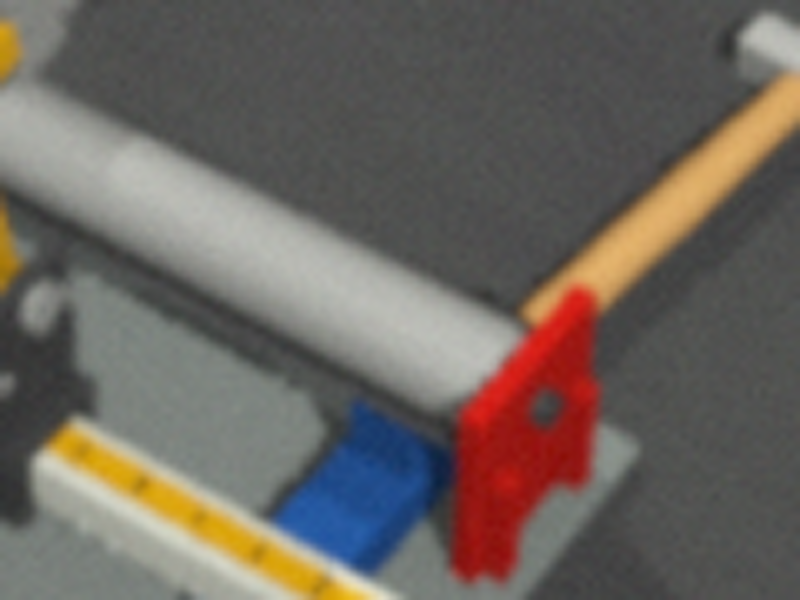

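View pics/t13c.png

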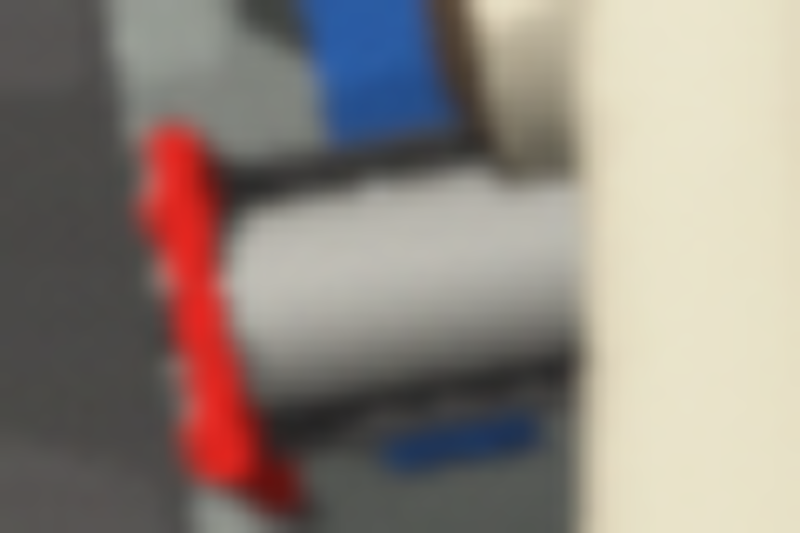

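```bash
python3 -m jog '[[[0,0.0005,0],[0,0,0]],[[0,0.001,0],[0,0,0]],[[0,0.0015,0],[0,0,0]],[[0,0.002,0],[0,0,0]],[[0,0.0025,0],[0,0,0]],[[0,0.003,0],[0,0,0]],[[0,0.0035,0],[0,0,0]],[[0,0.004,0],[0,0,0]],[[0,0.0045,0],[0,0,0]],[[0,0.005,0],[0,0,0]]]'; python3 - <<'E'
from h import *
st()
E
```

```text
time_s: 17.78
tcp_pos: [0.6175, -0.1034, 0.0812]
ee_rot: [[-0.988, -0.151, 0.001], [-0.151, 0.988, -0.008], [0.0, -0.009, -1.0]]
wrist_force: [4.2, -25.6, -3.3]
gripper_width: 0.251
t 17.78 B [-0.0004 -0.1045  0.0812] W [ 0.618 -0.103  0.081] F [  4.2 -25.6  -3.3] g 0.022 z [ 0.001 -0.008 -1.   ] x [-0.988 -0.151  0.   ] J [  6.  29. -10.   1. -51.   3.]
```

Force jumped to 25.6 N with no further travel, so the pipe is against the plate. I'll back off and lift clear.

```bash
python3 -m jog '[[[0,-0.002,0],[0,0,0]],[[0,-0.005,0],[0,0,0]],[[0,-0.01,0],[0,0,0]],[[0,-0.02,0],[0,0,0]],[[0,-0.03,0],[0,0,0]],[[0,-0.04,0],[0,0,0]],[[0,-0.045,-0.02],[0,0,0]],[[0,-0.05,-0.05],[0,0,0]],[[0,-0.055,-0.08],[0,0,0]],[[0,-0.06,-0.11],[0,0,0]]]'
python3 -m jog '[[[0,-0.03,-0.03],[0,0,0]],[[0,-0.06,-0.06],[0,0,0]],[[0,-0.09,-0.08],[0,0,0]],[[0,-0.12,-0.1],[0,0,0]],[[0,-0.15,-0.12],[0,0,0]],[[0,-0.18,-0.14],[0,0,0]],[[0,-0.2,-0.15],[0,0,0]],[[0,-0.2,-0.15],[0,0,0]],[[0,-0.2,-0.15],[0,0,0]],[[0,-0.2,-0.15],[0,0,0]]]'; python3 - <<'E'
from h import *
st()
im,d=r.capture('scene')
cv2.imwrite('pics/s14.png',cv2.resize(im,(800,600),interpolation=cv2.INTER_CUBIC))
Q=B(pts('scene',d,d>0));I=im[d>0].astype(int)
for q in('spray_can','screwdriver','hammer','pipe_clamp'):
    for o in r.cut_out(q,'scene')[:1]: P=pts('scene',d,o['region']);print(q,round(o['confidence'],2),np.round(o['uv']),np.round(np.median(P,0),3))
im,d=r.capture('top')
cv2.imwrite('pics/t14.png',cv2.resize(im,(800,600),interpolation=cv2.INTER_CUBIC))
cv2.imwrite('pics/t14c.png',cv2.resize(im[150:190,190:250],(800,533),interpolation=cv2.INTER_CUBIC))
Q=B(pts('top',d,d>0));I=im[d>0].astype(int)
g=(abs(Q[:,0])<.03)&(Q[:,2]>.095)&(Q[:,2]<.125)&(Q[:,1]<.25)&(Q[:,1]>-.2)&(I.max(1)-I.min(1)<40); print('pipe',np.percentile(Q[g],[0.5,2,50,98,99.5],axis=0).round(3).tolist())
E
```

```text
time_s: 18.62
tcp_pos: [0.6256, -0.1571, 0.1914]
ee_rot: [[-0.988, -0.151, -0.001], [-0.151, 0.988, -0.001], [0.001, -0.001, -1.0]]
wrist_force: [0.8, -0.9, -0.2]
gripper_width: 0.252
time_s: 19.45
tcp_pos: [0.6559, -0.3536, 0.3394]
ee_rot: [[-0.988, -0.152, -0.002], [-0.152, 0.988, 0.0], [0.002, 0.001, -1.0]]
wrist_force: [0.3, 0.1, -0.5]
gripper_width: 0.247
t 19.45 B [-0.001  -0.3577  0.3394] W [ 0.656 -0.354  0.339] F [ 0.3  0.1 -0.5] g 0.022 z [-0.002  0.    -1.   ] x [-0.988 -0.152  0.002] J [-16.  33.  34.   0. -92.  25.]
spray_can 0.66 [407. 260.] [0.372 0.452 0.127]
screwdriver 0.73 [221. 157.] [ 0.319 -0.324  0.022]
hammer 0.8 [319. 220.] [0.333 0.152 0.022]
pipe_clamp 0.65 [226. 173.] [ 0.379 -0.25   0.012]
pipe [[-0.025, -0.094, 0.095], [-0.024, -0.09, 0.096], [-0.003, 0.054, 0.108], [0.022, 0.198, 0.116], [0.023, 0.202, 0.118]]
```

View pics/s14.png

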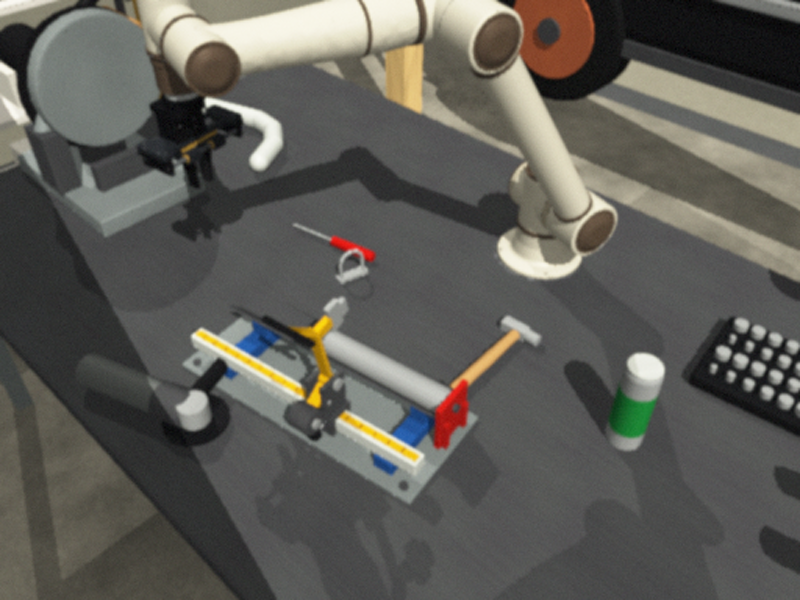

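View pics/t14c.png

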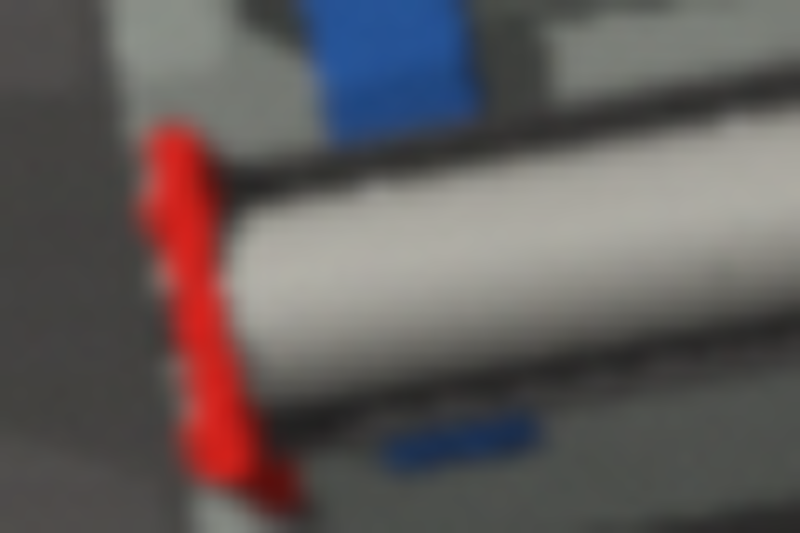

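```bash
python3 - <<'E'
from h import *
print(r.finish_job())
E
```

```text
the job is handed in; nothing more can be done
None
```

The job is done and was handed in at about 19.6 s of the 64 s allowed. The stop arm is raised and resting on its back stop, and the pipe is butted against the red end plate.

- **Stop arm:** I lifted it with the fingers straddling the yellow bar, at about 0.35 rad/s. Just past the balance point it fell open on its own damping. It stayed up in every picture after that.
- **Pipe:** I pushed it about 208 mm along the trough at 5–8 N. At the plate the force rose to 25.6 N with no further travel, so I took that as contact. After backing off, the top camera put the front end at about y = 0.20–0.205 m and the plate face at about 0.204–0.208 m, which agrees within the cameras' accuracy. A dark line about a pixel wide still shows at the joint in the top picture, so I relied on the force reading. The pipe is still lying in the trough.
- **Bystanders:** The spray can, screwdriver and clamp measured within 4 mm of where they started. The hammer's reading differed by 15 mm along its length. It looks unmoved in the pictures, and more of its handle was hidden from the camera this time.
- **One hitch:** My first tool tilt for the lift ran two joints up to the edge of their ranges, so I used a steeper tilt instead. The readings showed no joint past its limit, and the robot was touching nothing at the end.

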